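# Stow the drawer pull in the latched parts case

### The arm

A 6-joint arm with a two-finger parallel gripper is mounted at the origin on the work surface. World frame = base frame: x ahead of the robot, y to its left, z up, the work surface at z = 0. Lengths are in m, angles in rad, forces in N, time in s.
With the tool pointing down it reaches from about 0.25 to 0.85 m from the base axis. Payload 12.5 kg.
Tool frame: the origin (TCP) lies where the fingers leave the gripper's body, on its centre line; the fingertips stand 84 mm ahead of it and the grasp point (between the pads) lies 65 mm ahead of it; z points along the fingers, y is the direction in which the jaws open and shut (so a half turn about z gives the same grasp; the last joint's range is limited). The gripper opens to 93 mm and grips with 3 to 60 N. Pads are 15 mm wide; open, the fingers measure 128 mm over their backs; the gripper's body (75 mm by 188 mm) begins 65 mm behind the grasp point.
Start: joints at [1.092, 0.351, 1.652, -0, 1.139, -0.085], TCP at [0.211, 0.508, 0.303] pointing down, gripper open.
Joint ranges: [-2.75, 2.75], [-0.79, 2.1], [0.01, 2.65], [-1.57, 4.71], [0.07, 3.14], [-2.87, 2.87]. Speed limits (rad/s): [2.22, 2.22, 2.79, 3.14, 3.14, 3.14].

### API

Orientations are given as a unit quaternion [w, x, y, z].
In Python, from cell import * gives the robot as it stands. The module is installed in compiled form; this text tells all that it offers.
- The arm moves only by the tool jog_arm, never from a script. Its argument "rows" is a list that holds one entry, the list of rows, each a list of 7 numbers: the shift along the world's x, y, z in units of 30 mm (1.0 is 30 mm), then the turn, a rotation vector about the world's x, y, z in rad, then the finger opening in mm, from 0 to 93. A call has 1 to 5 rows; each row is the pose to reach, as a shift and turn from the pose measured when the call began; what a row does not reach only later rows make up. A row lasts 1/8 s, in which the tool goes at most 62.5 mm and 10.7 degrees, less where a joint would pass 70% of its speed; a pose out of reach is approached as far as the arm can. A call with a gripper value outside its range is refused whole. The fingers move at their own pace and stop on an object; the grip force is fixed at half the most. Time passes only in rows, so rows that repeat a pose let the fingers close. It gives the time, the measured TCP pose, the force and the opening at its end, in the units of the state.
- get_obs(): the state, without advancing time (a new reading comes with each control period).
- grab_frame(name): name is "scene" or "top" or "wrist"; returns (picture, depth): 420x560x3 uint8, red, green, blue; 420x560 float32, m along the optical axis (not along the pixel's ray), 0 where there is no reading.
- calibration(name): a dict with "vertical_fov" (degrees; the focal length in pixels is half the picture's height over the tangent of half this angle, whatever the lens; pixels are square), "cx", "cy" (the principal point, pixels), "extrinsics" (4x4, takes a point from camera to world coordinates). Camera axes: x right, y down, z forward; pixel columns grow to the right and rows downward; lengths in m; the calibration is good to about 2 mm. A picture is of the moment at which its call begins: read the wrist's pose just before it. calibration takes no time and is no camera call; for the wrist camera it gives the pose at the moment of the call.
- job_done(): hands the job in, once; it reports no verdict.
The state is a dict: "time": time; "joint_pos": joint angles; "dq": joint speeds; "joint_torque": joint torques, N m; "tool_pos": TCP position; "eef_rot": TCP orientation; "wrist_force": force on the tool from outside, world axes, zero at the start; "torque": the same for the moment, N m; "gripper_width": opening from 0.0 (shut) to 1.0 (fully open).
Only numpy, scipy, OpenCV 4.12 (cv2) and the standard library are available. Lean on these libraries where they do the work, as an engineer would, in place of code of your own. Each camera call takes 0.05 s, during which the arm holds its last target.

### The job

Press the thumb latch on the front of the parts case so that its sprung lid pops fully open, lay the silver drawer pull flat in the larger, empty compartment and let go of it, then push the lid back down until it snaps shut and the latch holds it. Leave the door stops and the screw jar where they are.

Things in the scene. Friction and masses are not known exactly. Their poses are not given: they have to be found in the camera images.
- case: Black plastic parts case fixed to the shelf, elsewhere and turned each time: 160 (x) x 180 (y) x 50 mm high without lid. Origin: centre of its underside; z up. Latch on its -x side (front), hinge on its +x side. Walls 4 mm, inner floor 4 mm above the origin. A divider 4 mm thick, up to z = 44 mm, at y = -27 mm, parallel to x, parts a small compartment (screws) from the larger, empty one.
- bay (a point): Centre of the inner floor of the case's larger, empty compartment: x = 0, y = +30, z = +4 mm of the case, axes as the case's. The compartment is 152 mm long (x), 110 mm wide (y) and 46 mm deep to the rim.
- lid (a joint): Hinge angle of the grey lid: 0 shut, 1.75 rad fully open (10 degrees past upright, at its stop). A spring opens it in about a second and holds it open; spring less weight is about 0.16 N m shut, 0.1 N m open, so it stays down only when latched. From open it can be pushed over from behind (its +x side).
- lid_hinge (a point): Middle of the hinge line, at x = +80, y = 0, z = +50 mm of the case; the line runs along the case's y. The lid is a plate 160 mm long from hinge to front, 180 mm wide, 11 mm thick; its underside passes through the hinge line. This frame turns with the lid: x from front to hinge, z out of its upper (outer) face.
- lid_front (a point): Point on the lid's upper (outer) face, on its middle line, 145 mm from the hinge, 15 mm from the front edge, 10 mm above the hinge when shut: a good place to press it shut. Turns with the lid.
- latch (a joint): Turn of the steel rocker latch: 0 at rest (hooked over the lid's lip), frees the lid between 0.1 and 0.2 rad, stop at 0.35 rad; sprung: 2 N on the pad starts it, about 5 N holds it at the stop. Pushing the lid down, its lip forces the hook aside (4 to 8 N at the lid's front) and the hook snaps over it. The hook, 24 mm wide, stands 14 mm above the shut lid, just in front of its edge.
- latch_pad (a point): Middle of the upper face of the latch's thumb pad, a steel plate 30 mm (x) x 34 mm (y) that sticks out from the front of the case: x = -114, y = 0, z = +40 mm of the case at rest. Press straight down, some 7 mm. Turns with the latch.
- pull_bar (a point): Silver metal drawer pull, 60 to 130 g, on its side, 12 mm thick: a straight bar 110 mm long (x) and 12 mm wide, with a foot 12 mm wide standing out 22 mm to +y at each end (34 mm overall in y; 86 mm free between the feet). This point: centre of the bar, 6 mm above what it lies on; grasp here, closing along y.
- stop_a: Black rubber door stop (wedge, 110 x 38 x 30 mm), loose, to be left alone. Origin: centre of its underside.
- stop_b: Another such door stop, to be left alone.
- stop_c: Another such door stop, to be left alone.
- jar: Clear screw jar with a twist cap, 76 mm across, 100 mm high, to be left alone. Origin: centre of its underside.
Things that resemble listed ones, but are neither listed nor needed, are in the scene too. What is shaped like the part that bears pull_bar but red is not meant.

How it is judged:
On the way, in this order (a step that is already met when the one before it is completed fails the run):
1. the thumb latch is pressed while the lid is shut (value of joint latch above 0.08 rad and value of joint lid below 0.3 rad), for 0.02 s.
2. the lid has popped fully open (value of joint lid above 1.5 rad), for 0.2 s.
3. the drawer pull lies released in the larger compartment, lid still open (value of joint lid above 1 rad and x of pull_bar in the frame of case between -0.076 and 0.076 m and y of pull_bar in the frame of case between -0.025 and 0.086 m and z of pull_bar in the frame of case below 0.016 m and angle between pull_bar's own z axis and vertical below 0.15 rad and contact force between the fingers and pull below 0.1 N), for 0.2 s.
At the end, for the whole second after the job is handed in: The lid is shut (within 0.04 rad) and held by the latch, which is back at rest (within 0.06 rad); the drawer pull lies flat (feet and bar level within 0.15 rad, bar centre less than 16 mm above the case's underside) and at rest in the larger compartment (value of joint lid below 0.04 rad and value of joint latch below 0.06 rad and x of pull_bar in the frame of case between -0.076 and 0.076 m and y of pull_bar in the frame of case between -0.025 and 0.086 m and z of pull_bar in the frame of case below 0.016 m and angle between pull_bar's own z axis and vertical below 0.15 rad and linear speed of pull below 0.02 m/s); the robot touches nothing.
It fails at once if a door stop or the jar is shifted by more than 20 mm (distance of any of stop_a, stop_b, stop_c, jar from where it was at the start of the episode above 0.02 m).
It also fails if it takes over 72 s, if anything falls off the work surface, if the arm or the gripper's body presses on something with over 40 N, if the wrist force passes 120 N, or if a joint passes its speed limit or range.

## Working session

There is one attempt and no reset: what is moved stays moved. The work goes in short steps, Python scripts to look and compute and a tool call to move; the robot and the scene stay as the last step left them, time stands still between calls to the robot, and variables do not carry over. Pictures are saved under pics/ and viewed, and the job is handed in when it is done.

Besides the shell and the picture viewer there is one more tool, called after "Emit:" as name(argument=value, ...) on one line, values as JSON. jog_arm: Moves the arm, as the interface text tells. Its arguments: {"type":"object","properties":{"rows":{"type":"array"}},"required":["rows"]}

```bash
mkdir -p pics
python3 - <<'E'
from cell import *
import cv2,numpy as np
print(get_obs())
for n in ("scene","top","wrist"):
    c=calibration(n); print(n,c)
    p,d=grab_frame(n); cv2.imwrite(f"pics/{n}0.png",p[:,:,::-1]); np.savez(f"pics/{n}0.npz",p=p,d=d,E=c["extrinsics"],f=210/np.tan(np.radians(c["vertical_fov"]/2)),cx=c["cx"],cy=c["cy"])
E
```

```text
{'time': 0.0, 'joint_pos': array([ 1.09242927e+00,  3.51272100e-01,  1.65241944e+00,  6.72174164e-06,
        1.13907623e+00, -8.46074963e-02]), 'dq': array([ 6.36489676e-04, -5.57582154e-06,  5.02696614e-04, -7.26095287e-04,
       -2.90531180e-04,  1.15112881e-03]), 'joint_torque': array([ 1.56226004e-03, -4.97316492e+01, -2.85260332e+01,  6.99970499e-02,
        2.56598328e-02, -8.73615659e-05]), 'tool_pos': array([0.21088312, 0.50770563, 0.30218349]), 'eef_rot': array([-1.66146021e-04,  1.95611690e-01,  9.80681254e-01, -5.63585393e-04]), 'wrist_force': array([ 1.03726058,  0.33288316, -0.35773576]), 'torque': array([ 0.06020752, -0.00585473,  0.04166264]), 'gripper_width': 1.0007163817935334}
scene {'vertical_fov': 50.744974833478686, 'cx': 280.5135197550564, 'cy': 210.65097388113242, 'extrinsics': array([[ 0.08540274,  0.85749797, -0.50734958,  1.14280482],
       [ 0.99634583, -0.07290724,  0.0444917 , -0.13673093],
       [ 0.00116209, -0.50929535, -0.86059101,  1.00302277],
       [ 0.        ,  0.        ,  0.        ,  1.        ]])}
top {'vertical_fov': 42.562991602628685,
[... 157 characters left out ...]
  [-9.99824482e-01, -1.86091861e-02,  2.16890574e-03,
        -7.78787594e-02],
       [-3.05594033e-05, -1.14146612e-01, -9.93463915e-01,
         1.43458091e+00],
       [ 0.00000000e+00,  0.00000000e+00,  0.00000000e+00,
         1.00000000e+00]])}
wrist {'vertical_fov': 60.69908847276305, 'cx': 278.5783820210681, 'cy': 208.22609004107272, 'extrinsics': array([[ 3.83251937e-01,  8.88000007e-01,  2.54114030e-01,
         1.39295700e-01],
       [ 9.23643538e-01, -3.68237743e-01, -1.06224190e-01,
         5.38153520e-01],
       [-7.52704215e-04,  2.75421408e-01, -9.61323297e-01,
         3.83721046e-01],
       [ 0.00000000e+00,  0.00000000e+00,  0.00000000e+00,
         1.00000000e+00]])}
```

View pics/top0.png

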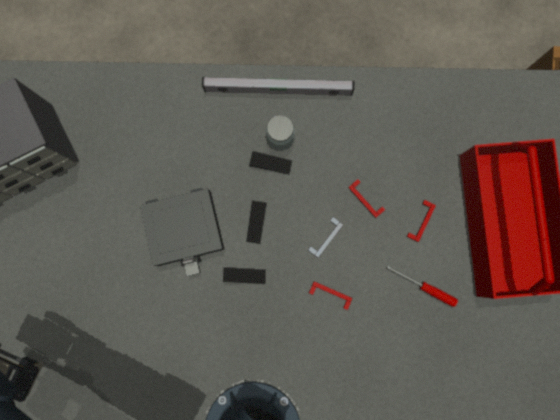

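View pics/scene0.png

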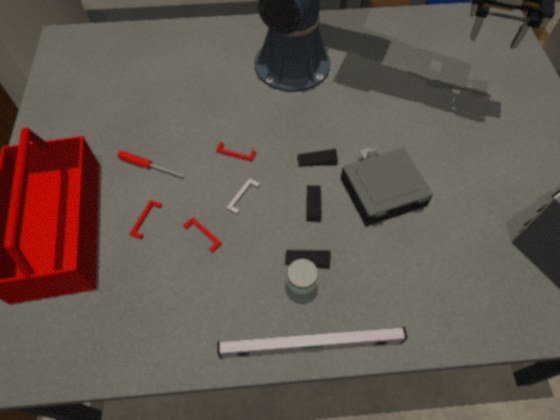

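View pics/wrist0.png

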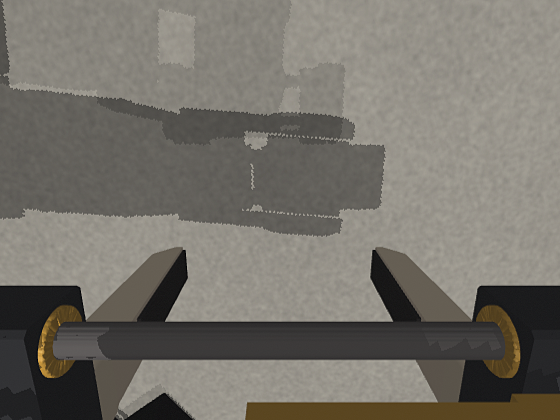

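The top view shows the case at (183,227) with its pad at (192,267), and the silver pull at (327,237). The red pulls are decoys. Next I'll measure.

```bash
cat > h.py <<'E'
import numpy as np,cv2
def load(n):
    z=np.load(f"pics/{n}.npz"); return {k:z[k] for k in z}
def snap(n,tag):
    from cell import calibration,grab_frame
    c=calibration(n); p,d=grab_frame(n); cv2.imwrite(f"pics/{tag}.png",p[:,:,::-1])
    np.savez(f"pics/{tag}.npz",p=p,d=d,E=c["extrinsics"],f=210/np.tan(np.radians(c["vertical_fov"]/2)),cx=c["cx"],cy=c["cy"])
    return load(tag)
def cloud(S):
    v,u=np.mgrid[0:420,0:560]; d=S["d"]
    P=np.stack([(u-S["cx"])/S["f"]*d,(v-S["cy"])/S["f"]*d,d],-1)
    W=P@S["E"][:3,:3].T+S["E"][:3,3]; W[d==0]=np.nan; return W
def ray(S,u,v,z):
    r=S["E"][:3,:3]@np.array([(u-S["cx"])/S["f"],(v-S["cy"])/S["f"],1]); o=S["E"][:3,3]
    return o+r*(z-o[2])/r[2]
E
python3 - <<'E'
from h import *
np.set_printoptions(precision=4,suppress=True)
for n in("top0","scene0"):
    S=load(n);W=cloud(S);p=S["p"].astype(int)
    print(n, "table z", np.nanmedian(W[...,2]))
    # lid: z 0.05..0.07 region
    m=(W[...,2]>0.056)&(W[...,2]<0.07)&(W[...,0]>0.2)&(W[...,0]<0.7)&(W[...,1]>0)&(W[...,1]<0.5)
    k,l,s,c=cv2.connectedComponentsWithStats(m.astype(np.uint8)); i=1+s[1:,4].argmax()
    q=W[l==i]; print(s[i],np.nanmedian(q,0)); 
    r=cv2.minAreaRect((q[:,:2]*1000).astype(np.float32)); print(r, cv2.boxPoints(r))
    # silver pull
    hsv=cv2.cvtColor(S["p"],cv2.COLOR_RGB2HSV)
    reg=(W[...,0]>0.2)&(W[...,0]<0.6)&(abs(W[...,1]+0.15)<0.2)
    m=(p.min(2)>125)&reg
    k,l,s,c=cv2.connectedComponentsWithStats(m.astype(np.uint8))
    for i in range(1,k):
        if s[i,4]>40:
            v,u=np.where(l==i); q=np.array([ray(S,a,b,0.012) for a,b in zip(u,v)])
            r=cv2.minAreaRect((q[:,:2]*1000).astype(np.float32)); print("pull",s[i],c[i],q.mean(0),np.nanmedian(W[l==i][:,2]),r,cv2.boxPoints(r).round(1).tolist())
E
python3 - <<'E'
import cv2
a=cv2.imread('pics/top0.png')
cv2.imwrite('pics/c1.png',cv2.resize(a[170:300,130:360],None,fx=3.4,fy=3.4,interpolation=cv2.INTER_CUBIC))
a=cv2.imread('pics/scene0.png')
cv2.imwrite('pics/c2.png',cv2.resize(a[120:300,210:450],None,fx=3.3,fy=3.3,interpolation=cv2.INTER_CUBIC))
E
```

```text
top0 table z -0.00023609981746752773
[ 140  189   82   77 4195] [0.5131 0.1916 0.061 ]
((510.72576904296875, 191.4837646484375), (179.4676971435547, 180.733154296875), 14.936237335205078) [[400.7323 255.6688]
 [447.3152  81.042 ]
 [620.7192 127.2987]
 [574.1364 301.9255]]
pull [309 218  34  39 227] [327.0881 238.348 ] [ 0.4939 -0.1865  0.012 ] 0.01159135985622517 ((498.22808837890625, -182.21896362304688), (32.58076477050781, 108.74732971191406), 53.969383239746094) [[444.70001220703125, -163.39999389648438], [532.5999755859375, -227.39999389648438], [551.7999877929688, -201.0], [463.79998779296875, -137.10000610351562]]
scene0 table z 0.00093154811234053
[ 343  148   90   69 3701] [0.5239 0.1899 0.0622]
((513.456298828125, 192.64517211914062), (180.97035217285156, 182.54058837890625), 15.521886825561523) [[401.8467 256.3723]
 [450.6958  80.4893]
 [625.0659 128.9181]
 [576.2168 304.8011]]
pull [227 178  32  35 213] [240.4413 194.1596] [ 0.4983 -0.187   0.012 ] 0.01266132270248721 ((500.3052673339844, -181.67190551757812), (33.26811218261719, 110.17448425292969), 53.62657165527344) [[446.1000061035156, -162.39999389648438], [534.7999877929688, -227.6999969482422], [554.5, -200.89999389648438], [465.79998779296875, -135.60000610351562]]
```

View pics/c1.png

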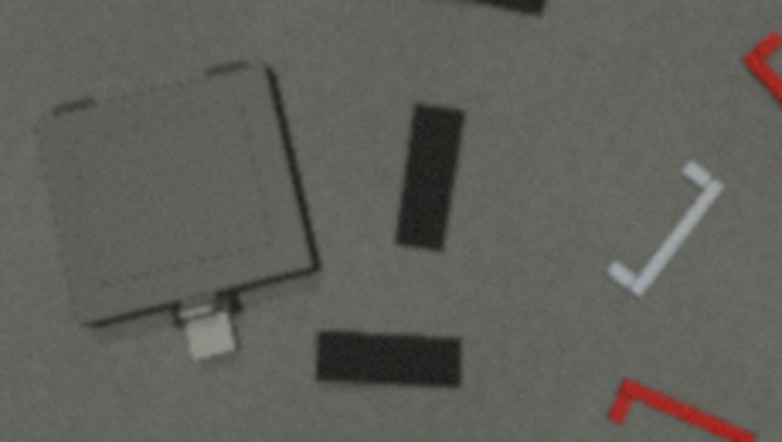

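View pics/c2.png

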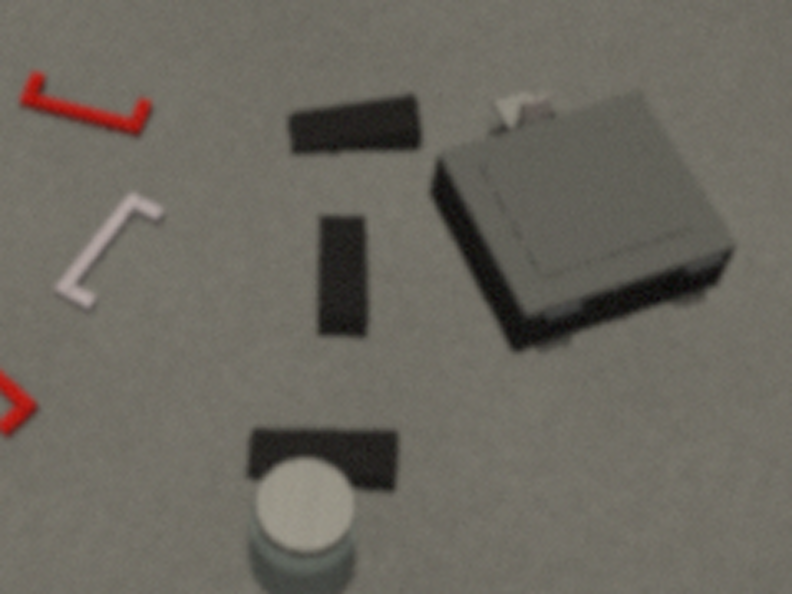

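The views agree to about 3 mm. I'll refine the case pose and the pad, then work out the targets.

Run:
```python
from h import *
np.set_printoptions(precision=4,suppress=True)
for n in("top0","scene0"):
    S=load(n);W=cloud(S)
    m=(W[...,2]>0.05)&(W[...,2]<0.068)&(W[...,0]>0.3)&(W[...,0]<0.7)&(W[...,1]>0)&(W[...,1]<0.4)
    q=W[m]
    yaw=None
    for deg in np.arange(13,18,.25):
        t=np.radians(deg);a=q[:,0]*np.cos(t)+q[:,1]*np.sin(t);b=-q[:,0]*np.sin(t)+q[:,1]*np.cos(t)
        h=np.histogram(b,np.arange(b.min(),b.max(),.001))[0].astype(float)
        # compactness of y-edges
        w=np.percentile(b,99.5)-np.percentile(b,.5)
        if yaw is None or w<yaw[0]: yaw=(w,deg)
    deg=yaw[1];t=np.radians(deg);a=q[:,0]*np.cos(t)+q[:,1]*np.sin(t);b=-q[:,0]*np.sin(t)+q[:,1]*np.cos(t)
    print(n,yaw,"a pct",np.percentile(a,[0,.2,1,50,99,99.8,100]),"b",np.percentile(b,[0,.2,1,50,99,99.8,100]))
    hist=np.histogram(a,np.arange(.42,.66,.004)); print(hist[0])
    # bright pad
    p=S["p"].astype(int)
    m=(p.min(2)>120)&(W[...,0]>.33)&(W[...,0]<.46)&(W[...,1]>.08)&(W[...,1]<.25)
    v,u=np.where(m); pts=np.array([ray(S,x,y,.04) for x,y in zip(u,v)])
    print("pad",len(u),pts.mean(0),np.nanmedian(W[m],0),cv2.minAreaRect((pts[:,:2]*1000).astype(np.float32)))
```

```text
top0 (np.float64(0.17825541090253105), np.float64(15.75)) a pct [0.4534 0.4613 0.4676 0.5468 0.6286 0.633  0.6342] b [-0.0453 -0.0445 -0.0433  0.0448  0.1336  0.1351  0.1372]
[  0   0   0   0   0   0   0   0   4   3  12  35 118 114 105 114 109 113
 112 111 107 112 109 109 106 114 107 109 103 110 116 102 113 110 105 104
 112 112 105 106 110 103 110 107 117  98 107 108 111 104 107  95  36  16
   0   0   0   0   0   0]
pad 111 [0.407  0.1637 0.04  ] [0.4068 0.164  0.0401] ((407.52825927734375, 164.26699829101562), (24.918094635009766, 30.638444900512695), 15.079447746276855)
scene0 (np.float64(0.1786079585703953), np.float64(15.75)) a pct [0.4559 0.4622 0.4681 0.558  0.6346 0.6366 0.6378] b [-0.0452 -0.0449 -0.0442  0.0408  0.1331  0.1351  0.1376]
[  0   0   0   0   0   0   0   0   1   3  17  17  28  78  83  72  93  88
  65  85  85  79  96  86  87  91  80  93  87  90  94  91  92  88  87 100
  97  90  91  95  91  99  93  92  97  96 110 102 102  93 101 106 156  44
  22   0   0   0   0   0]
pad 30 [0.406  0.1589 0.04  ] [0.4057 0.1583 0.0407] ((403.6562194824219, 160.5), (14.360879898071289, 27.829673767089844), 43.36354446411133)
```

Emit:
jog_arm(rows=[[[1.27,-2.3,-0.6,0,0,0.167,0],[2.54,-4.6,-1.2,0,0,0.334,0],[3.8,-6.9,-1.8,0,0,0.5,0],[5.1,-9.2,-2.4,0,0,0.667,0],[6.36,-11.3,-2.6,0,0,0.667,0]]])

```text
time: 0.78
tool_pos: [0.3553, 0.2491, 0.239]
eef_rot: [0.0, -0.138, 0.99, -0.0]
wrist_force: [1.2, 0.1, -0.0]
gripper_width: 0.513
```

Emit:
jog_arm(rows=[[[0,0,0,0,0,0,0],[0,0,0,0,0,0,0]]])

```text
time: 1.02
tool_pos: [0.3553, 0.2493, 0.239]
eef_rot: [0.0, -0.137, 0.991, -0.0]
wrist_force: [0.0, 0.2, -0.1]
gripper_width: 0.3
```

```bash
cat >> h.py <<'E'
yaw=np.radians(15.6); C=np.array([.5152,.1922,0.])
Rc=np.array([[np.cos(yaw),-np.sin(yaw),0],[np.sin(yaw),np.cos(yaw),0],[0,0,1]])
def st():
    from cell import get_obs
    from scipy.spatial.transform import Rotation as R
    o=get_obs();q=o["eef_rot"];M=R.from_quat([q[1],q[2],q[3],q[0]])
    M=M.as_matrix(); tip=o["tool_pos"]+.084*M[:,2]
    print("t",o["time"],"tcp",o["tool_pos"].round(4),"tip",tip.round(4),"tip in case",(Rc.T@(tip-C)).round(4),"\nyangle",np.degrees(np.arctan2(M[1,1],M[0,1])).round(2),"zax",M[:,2].round(4),"F",o["wrist_force"].round(2),"w",round(o["gripper_width"]*93,1))
    return o,M,tip
def go(o,target_tip,M):
    d=np.array(target_tip)-(o["tool_pos"]+.084*M[:,2]); print("units",(d/.03).round(3))
E
python3 - <<'E'
from h import *
o,M,t=st(); go(o,C+Rc@np.array([-.118,0,.044]),M)
E
```

```text
t 1.025 tcp [0.3553 0.2493 0.239 ] tip [0.3553 0.2492 0.155 ] tip in case [-0.1387  0.0979  0.155 ] 
yangle 105.78 zax [ 1.e-04 -6.e-04 -1.e+00] F [ 0.03  0.25 -0.07] w 27.9
units [ 1.542 -2.958 -3.701]
```

Emit:
jog_arm(rows=[[[0.77,-1.48,-1.4,0,0,0,0],[1.54,-2.96,-2.8,0,0,0,0],[1.54,-2.96,-3.3,0,0,0,0],[1.54,-2.96,-3.7,0,0,0,0],[1.54,-2.96,-3.7,0,0,0,0]]])

```text
time: 1.65
tool_pos: [0.4011, 0.1615, 0.1278]
eef_rot: [-0.0, -0.138, 0.99, -0.0]
wrist_force: [-0.4, 0.7, -0.1]
gripper_width: 0.004
```

Run:
```python
from h import *
o,M,t=st(); go(o,C+Rc@np.array([-.118,0,.040]),M)
snap("wrist","w1")
```

```text
t 1.65 tcp [0.4011 0.1615 0.1278] tip [0.401  0.1615 0.0438] tip in case [-0.1183  0.0011  0.0438] 
yangle 105.88 zax [-6.e-04 -8.e-04 -1.e+00] F [-0.44  0.73 -0.14] w 0.4
units [ 0.018 -0.033 -0.128]
```

View pics/w1.png

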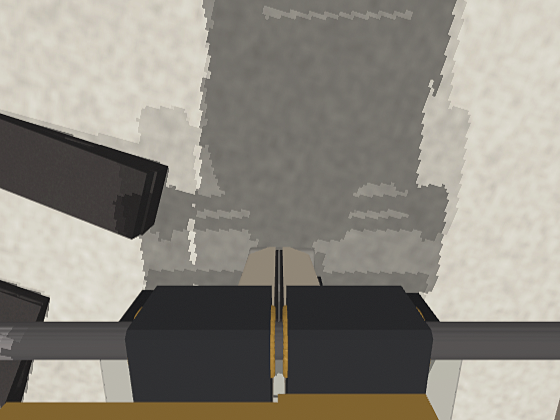

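The wrist view shows the fingertips at (280,250) covering the pad, and a door stop clear to the left at (120,180). Now I'll press.

Emit:
jog_arm(rows=[[[0,0,-0.2,0,0,0,0],[0,0,-0.3,0,0,0,0],[0,0,-0.4,0,0,0,0],[0,0,-0.45,0,0,0,0],[0,0,-0.45,0,0,0,0]]])

```text
time: 2.33
tool_pos: [0.4015, 0.162, 0.1166]
eef_rot: [0.001, -0.138, 0.99, 0.0]
wrist_force: [-12.0, 1.8, 39.5]
gripper_width: 0.006
```

Run:
```python
from h import *
st(); snap("scene","s1")
```

```text
t 2.325 tcp [0.4015 0.162  0.1166] tip [0.4016 0.162  0.0326] tip in case [-0.1176  0.0015  0.0326] 
yangle 105.88 zax [ 1.2e-03  3.0e-04 -1.0e+00] F [-12.     1.78  39.53] w 0.6
```

View pics/s1.png

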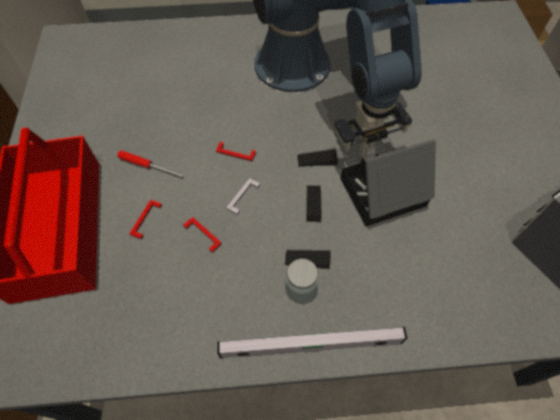

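The latch is at its stop and the lid is popping open (around (400,185)). I'll retreat up and forward, then go to the pull.

Emit:
jog_arm(rows=[[[0,0,0.8,0,0,0,0],[-0.3,-0.8,2,0,0,0,0],[-0.3,-2.2,3.2,0,0,-0.15,30],[-0.3,-3.8,4,0,0,-0.3,50],[0,-5.5,4,0,0,-0.45,50]]])

```text
time: 3.0
tool_pos: [0.4018, -0.0044, 0.2383]
eef_rot: [0.003, 0.088, 0.996, -0.0]
wrist_force: [0.7, -1.0, 0.0]
gripper_width: 0.278
```

Run:
```python
from h import *
o,M,t=st(); go(o,[.493,-.190,.10],M)
snap("scene","s2")
```

```text
t 3.0 tcp [ 0.4018 -0.0044  0.2383] tip [ 0.4023 -0.0045  0.1543] tip in case [-0.1617 -0.1591  0.1543] 
yangle 79.86 zax [ 5.2e-03 -9.0e-04 -1.0e+00] F [ 0.71 -0.99  0.01] w 25.9
units [ 3.024 -6.184 -1.811]
```

View pics/s2.png

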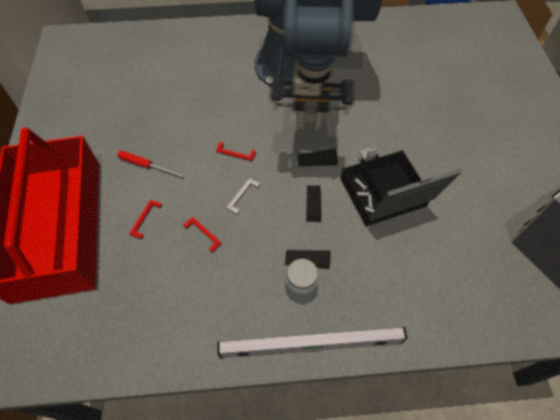

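The lid is open (edge at (420,185)), with the screws in the near-left compartment, as expected. Next is the pull.

Emit:
jog_arm(rows=[[[0.75,-1.5,0,0,0,-0.15,50],[1.5,-3,-0.3,0,0,-0.3,50],[2.3,-4.6,-0.8,0,0,-0.452,50],[3.02,-6.18,-1.2,0,0,-0.452,50],[3.02,-6.18,-1.2,0,0,-0.452,50]]])

```text
time: 3.68
tool_pos: [0.4938, -0.1963, 0.2005]
eef_rot: [0.002, 0.315, 0.949, -0.001]
wrist_force: [-0.4, 1.3, -0.5]
gripper_width: 0.54
```

Run:
```python
from h import *
o,M,t=st(); go(o,[.493,-.190,.004],M)
S=snap("wrist","w2"); W=cloud(S)
# pull points
p=S["p"].astype(int)
m=(W[...,2]>.008)&(W[...,2]<.018)&(np.hypot(W[...,0]-.495,W[...,1]+.187)<.08)
v,u=np.where(m)
if len(u):
    q=W[m];r=cv2.minAreaRect((q[:,:2]*1000).astype(np.float32));print(r,cv2.boxPoints(r).round(1).tolist())
```

```text
t 3.675 tcp [ 0.4938 -0.1963  0.2005] tip [ 0.494  -0.1967  0.1165] tip in case [-0.1249 -0.3689  0.1165] 
yangle 53.25 zax [ 0.0029 -0.004  -1.    ] F [-0.38  1.28 -0.52] w 50.2
units [-0.035  0.223 -3.751]
((498.53192138671875, -179.9039306640625), (33.7401237487793, 110.21334838867188), 53.7425422668457) [[444.1000061035156, -160.89999389648438], [533.0, -226.10000610351562], [552.9000244140625, -198.89999389648438], [464.1000061035156, -133.6999969482422]]
```

View pics/w2.png

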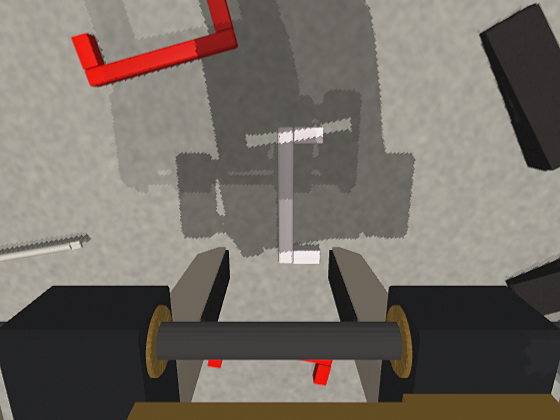

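The silver bar is between the fingers at (286,195), aligned with the pads, so I'll descend.

Emit:
jog_arm(rows=[[[-0.05,0.24,-1.5,0.004,0.003,0.01,50],[-0.05,0.24,-2.8,0.004,0.003,0.01,50],[-0.05,0.24,-3.5,0.004,0.003,0.01,50],[-0.05,0.24,-3.74,0.004,0.003,0.01,50],[-0.05,0.24,-3.74,0.004,0.003,0.01,50]]])

```text
time: 4.35
tool_pos: [0.4917, -0.1871, 0.0892]
eef_rot: [-0.0, 0.31, 0.951, 0.0]
wrist_force: [0.4, 0.4, -0.0]
gripper_width: 0.536
```

Emit:
jog_arm(rows=[[[0,0,0,0,0,0,0],[0,0,0,0,0,0,0],[0,0,0,0,0,0,0],[0,0,0,0,0,0,0],[0,0,0,0,0,0,0]]])

```text
time: 4.97
tool_pos: [0.4918, -0.1871, 0.0893]
eef_rot: [-0.0, 0.31, 0.951, 0.0]
wrist_force: [-1.8, 0.0, 1.7]
gripper_width: 0.124
```

Run:
```python
from h import *
st()
```

```text
t 4.975 tcp [ 0.4918 -0.1871  0.0893] tip [ 0.4917 -0.1871  0.0053] tip in case [-0.1246 -0.359   0.0053] 
yangle 53.92 zax [-3.e-04  3.e-04 -1.e+00] F [-1.85  0.01  1.66] w 11.5
```

Emit:
jog_arm(rows=[[[0,0,1.2,0,0,0,0],[0,0,3,0,0,0,0],[-0.5,0.8,4.4,0,0,0.18,0],[-0.6,2.2,4.6,0,0,0.36,0],[-0.6,3.8,4.6,0,0,0.54,0]]])

```text
time: 5.6
tool_pos: [0.4736, -0.0723, 0.2281]
eef_rot: [0.001, 0.043, 0.999, -0.0]
wrist_force: [0.4, 0.1, -0.4]
gripper_width: 0.126
```

Run:
```python
from h import *
o,M,t=st(); go(o,C+Rc@np.array([0,.022,.14]),M)
snap("scene","s3");S=snap("wrist","w3")
```

```text
t 5.6 tcp [ 0.4736 -0.0723  0.2281] tip [ 0.4737 -0.0723  0.1441] tip in case [-0.1112 -0.2436  0.1441] 
yangle 85.12 zax [ 1.e-03 -3.e-04 -1.e+00] F [ 0.43  0.09 -0.36] w 11.7
units [ 1.188  9.524 -0.137]
```

View pics/w3.png

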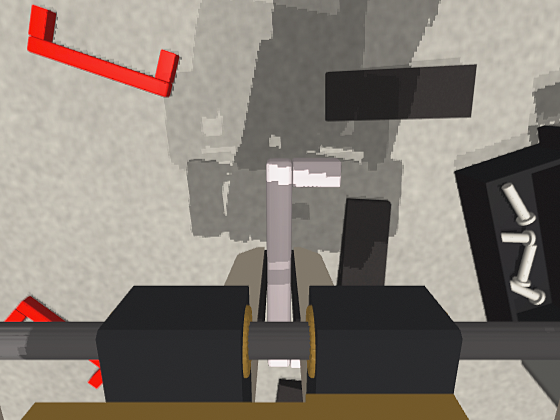

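View pics/s3.png

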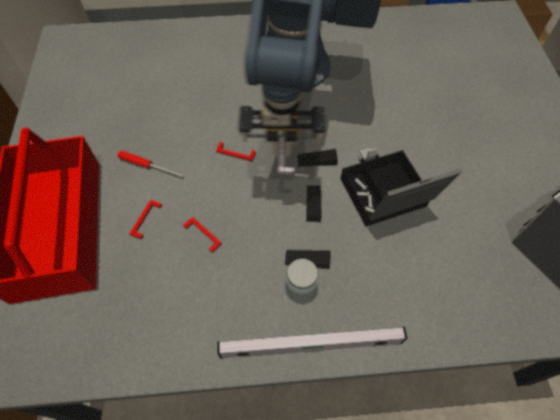

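The pull is held level, with its feet toward +y (foot at (315,175)). I'll carry it over the bay.

Emit:
jog_arm(rows=[[[0.2,1.8,0,0,0,0.18,0],[0.4,3.7,0,0,0,0.358,0],[0.7,5.6,0,0,0,0.358,0],[0.95,7.6,0,0,0,0.358,0],[1.19,9.52,-0.1,0,0,0.358,0]]])

```text
time: 6.32
tool_pos: [0.5093, 0.2171, 0.2243]
eef_rot: [-0.0, -0.137, 0.991, 0.0]
wrist_force: [0.9, 0.5, -1.5]
gripper_width: 0.121
```

Emit:
jog_arm(rows=[[[0,0,0,0,0,0,0],[0,0,0,0,0,0,0]]])

```text
time: 6.58
tool_pos: [0.5092, 0.2165, 0.224]
eef_rot: [-0.001, -0.137, 0.991, 0.0]
wrist_force: [0.5, -0.5, -0.7]
gripper_width: 0.124
```

Run:
```python
from h import *
o,M,t=st(); go(o,C+Rc@np.array([0,.022,.14]),M)
S=snap("wrist","w4")
snap("top","t4")
```

```text
t 6.575 tcp [0.5092 0.2165 0.224 ] tip [0.5091 0.2165 0.14  ] tip in case [0.0007 0.0251 0.14  ] 
yangle 105.7 zax [-1.6e-03 -2.0e-04 -1.0e+00] F [ 0.46 -0.47 -0.73] w 11.5
units [ 0.006 -0.105  0.001]
```

View pics/w4.png

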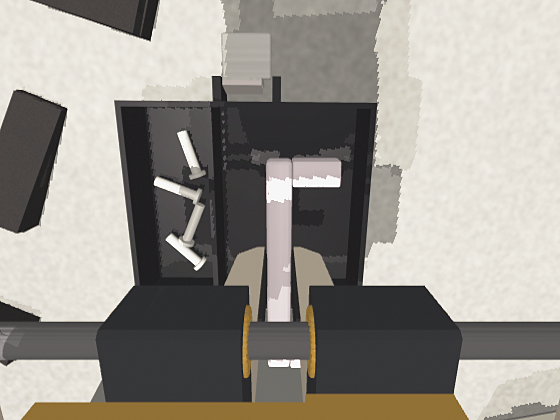

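View pics/t4.png

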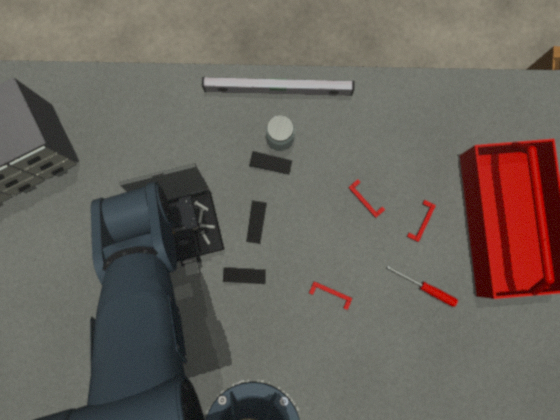

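The pull is over the large bay (bar at (280,220)), and the divider and walls are clear. I'll lower it.

Emit:
jog_arm(rows=[[[0,-0.05,-1.5,0,0,0,0],[0,-0.05,-2.8,0,0,0,0],[0,-0.05,-3.8,0,0,0,0],[0,-0.05,-4.2,0,0,0,0],[0,-0.05,-4.32,0,0,0,0]]])

```text
time: 7.3
tool_pos: [0.5096, 0.2137, 0.0948]
eef_rot: [-0.001, -0.135, 0.991, 0.0]
wrist_force: [0.3, -0.6, -1.4]
gripper_width: 0.127
```

Emit:
jog_arm(rows=[[[0,0,0,0,0,0,0],[0,0,0,0,0,0,0]]])

```text
time: 7.55
tool_pos: [0.5101, 0.2138, 0.0958]
eef_rot: [0.0, -0.135, 0.991, 0.0]
wrist_force: [0.2, -1.1, -1.4]
gripper_width: 0.124
```

Run:
```python
from h import *
o,M,t=st()
```

```text
t 7.55 tcp [0.5101 0.2138 0.0958] tip [0.5101 0.2138 0.0118] tip in case [0.0009 0.0222 0.0118] 
yangle 105.55 zax [ 3.e-04  5.e-04 -1.e+00] F [ 0.23 -1.07 -1.43] w 11.6
```

Emit:
jog_arm(rows=[[[0,0,-0.08,0,0,0,0],[0,0,-0.08,0,0,0,0],[0,0,-0.08,0,0,0,35],[0,0,-0.08,0,0,0,35],[0,0,-0.08,0,0,0,35]]])

```text
time: 8.18
tool_pos: [0.5102, 0.2138, 0.0934]
eef_rot: [0.0, -0.135, 0.991, 0.0]
wrist_force: [0.2, -0.6, -0.1]
gripper_width: 0.359
```

Emit:
jog_arm(rows=[[[0,0,0.3,0,0,0,35],[0,0,1.5,0,0,0,35],[0,0,3,0,0,0,35],[0,0,4.3,0,0,0,35],[0,0,4.3,0,0,0,35]]])

```text
time: 8.8
tool_pos: [0.5111, 0.2142, 0.2258]
eef_rot: [0.003, -0.135, 0.991, 0.001]
wrist_force: [-0.6, -0.5, 0.3]
gripper_width: 0.374
```

Run:
```python
from h import *
o,M,t=st()
S=snap("wrist","w5");W=cloud(S);q=(W-C)@Rc
m=(S["p"].astype(int).min(2)>110)&(q[...,1]>-.02)&(q[...,1]<.08)&(abs(q[...,0])<.07)&(q[...,2]<.04)
print(m.sum(),np.nanmin(q[m],0),np.nanmax(q[m],0),np.nanmedian(q[m],0))
```

```text
t 8.8 tcp [0.5111 0.2142 0.2258] tip [0.5116 0.2144 0.1418] tip in case [0.0025 0.0223 0.1418] 
yangle 105.56 zax [ 0.0058  0.0023 -1.    ] F [-0.64 -0.46  0.28] w 34.7
2631 [-0.05270438  0.01782318  0.00291859] [0.0569652  0.05153595 0.01797388] [-0.00347241  0.02650493  0.01536914]
```

View pics/w5.png

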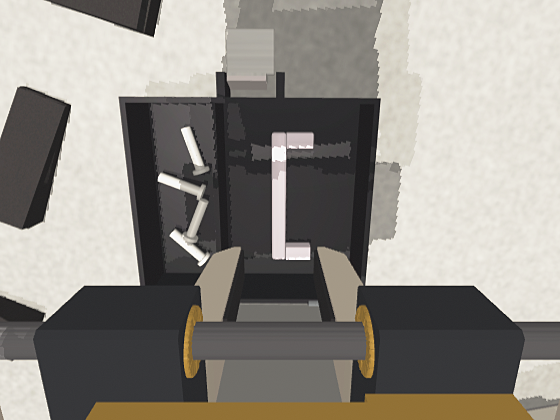

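The pull lies flat and released in the bay (bar at (280,195), top about 15.5 mm above the case's underside). I'll go up and over, behind the lid.

Emit:
jog_arm(rows=[[[0,0,1.8,0,0,0,0],[0,0,3.9,0,0,0,0],[1.6,0.2,4.2,-0.002,0.005,0,0],[3.4,0.4,4.2,-0.002,0.005,0,0],[5.1,0.66,4.2,-0.002,0.005,0,0]]])

```text
time: 9.48
tool_pos: [0.6648, 0.2337, 0.3485]
eef_rot: [-0.002, -0.135, 0.991, -0.0]
wrist_force: [-0.3, -0.1, 0.6]
gripper_width: 0.008
```

Run:
```python
from h import *
o,M,t=st(); go(o,C+Rc@np.array([.155,0,.17]),M)
S=snap("scene","s6")
```

```text
t 9.475 tcp [0.6648 0.2337 0.3485] tip [0.6645 0.2336 0.2645] tip in case [ 0.155  -0.0003  0.2645] 
yangle 105.55 zax [-0.0036 -0.0011 -1.    ] F [-0.33 -0.13  0.62] w 0.8
units [-1.000e-03  9.000e-03 -3.152e+00]
```

View pics/s6.png

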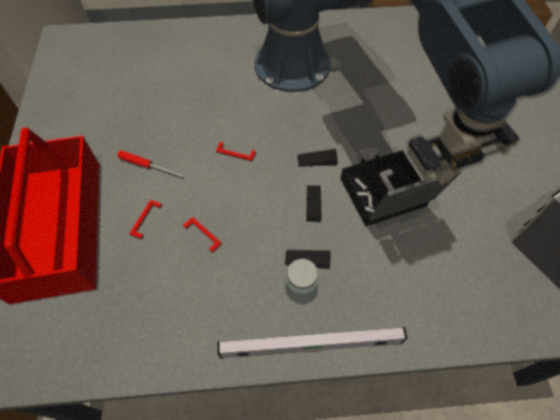

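Emit:
jog_arm(rows=[[[0,0,-1,0,0,0,0],[0,0,-2,0,0,0,0],[0,0,-2.9,0,0,0,0],[0,0,-3.1,0,0,0,0],[0,0,-3.1,0,0,0,0]]])

```text
time: 10.15
tool_pos: [0.6688, 0.2338, 0.2531]
eef_rot: [-0.002, -0.135, 0.991, -0.0]
wrist_force: [-0.2, -0.1, 0.8]
gripper_width: 0.009
```

Run:
```python
from h import *
o,M,t=st()
for th in range(90,-1,-6):
    a=np.radians(th); s=.130+.012*(1-th/90)
    x=.080-s*np.cos(a)+.011*np.sin(a)+.0075; z=.05+s*np.sin(a)+.011*np.cos(a)
    tip=C+Rc@np.array([x,0,z]); print(th,np.round([x,z],3),((tip-t)/.03).round(2))
```

```text
t 10.15 tcp [0.6688 0.2338 0.2531] tip [0.6684 0.2336 0.1691] tip in case [ 0.1587 -0.0013  0.1691] 
yangle 105.49 zax [-0.0044 -0.0015 -1.    ] F [-0.23 -0.15  0.79] w 0.8
90 [0.098 0.18 ] [-1.95 -0.5   0.36]
84 [0.085 0.181] [-2.39 -0.62  0.4 ]
78 [0.071 0.181] [-2.83 -0.75  0.4 ]
72 [0.057 0.179] [-3.28 -0.87  0.34]
66 [0.043 0.176] [-3.72 -0.99  0.23]
60 [0.03  0.172] [-4.14 -1.11  0.08]
54 [0.017 0.166] [-4.56 -1.23 -0.12]
48 [0.005 0.158] [-4.95 -1.34 -0.37]
42 [-0.007  0.149] [-5.32 -1.44 -0.66]
36 [-0.017  0.14 ] [-5.65 -1.53 -0.99]
30 [-0.027  0.129] [-5.96 -1.62 -1.35]
24 [-0.035  0.117] [-6.23 -1.69 -1.75]
18 [-0.042  0.104] [-6.45 -1.76 -2.18]
12 [-0.048  0.09 ] [-6.63 -1.81 -2.64]
6 [-0.052  0.076] [-6.77 -1.85 -3.11]
0 [-0.055  0.061] [-6.86 -1.87 -3.6 ]
```

Emit:
jog_arm(rows=[[[-1,-0.25,0.2,0,0,0,0],[-1.95,-0.5,0.36,0,0,0,0],[-2.39,-0.62,0.4,0,0,0,0],[-2.83,-0.75,0.4,0,0,0,0],[-3.28,-0.87,0.34,0,0,0,0]]])

```text
time: 10.78
tool_pos: [0.5706, 0.2077, 0.265]
eef_rot: [-0.001, -0.135, 0.991, -0.0]
wrist_force: [1.5, 0.5, 0.3]
gripper_width: 0.005
```

Run:
```python
from h import *
o,M,t=st()
for th in range(72,-1,-6):
    a=np.radians(th); s=.130+.012*(1-th/90)
    x=.080-s*np.cos(a)+.011*np.sin(a)+.0075; z=.05+s*np.sin(a)+.011*np.cos(a)
    tip=C+Rc@np.array([x,0,z]); print(th,np.round([x,z],3),((tip-t)/.03).round(2))
S=snap("scene","s7")
```

```text
t 10.775 tcp [0.5706 0.2077 0.265 ] tip [0.5705 0.2077 0.181 ] tip in case [0.0574 0.     0.181 ] 
yangle 105.5 zax [-1.2e-03 -7.0e-04 -1.0e+00] F [1.49 0.46 0.27] w 0.4
72 [0.057 0.179] [-0.01 -0.   -0.06]
66 [0.043 0.176] [-0.45 -0.13 -0.16]
60 [0.03  0.172] [-0.88 -0.25 -0.32]
54 [0.017 0.166] [-1.29 -0.36 -0.52]
48 [0.005 0.158] [-1.68 -0.47 -0.76]
42 [-0.007  0.149] [-2.05 -0.57 -1.05]
36 [-0.017  0.14 ] [-2.39 -0.67 -1.38]
30 [-0.027  0.129] [-2.69 -0.75 -1.75]
24 [-0.035  0.117] [-2.96 -0.83 -2.15]
18 [-0.042  0.104] [-3.19 -0.89 -2.58]
12 [-0.048  0.09 ] [-3.37 -0.94 -3.04]
6 [-0.052  0.076] [-3.51 -0.98 -3.51]
0 [-0.055  0.061] [-3.59 -1.   -4.  ]
```

View pics/s7.png

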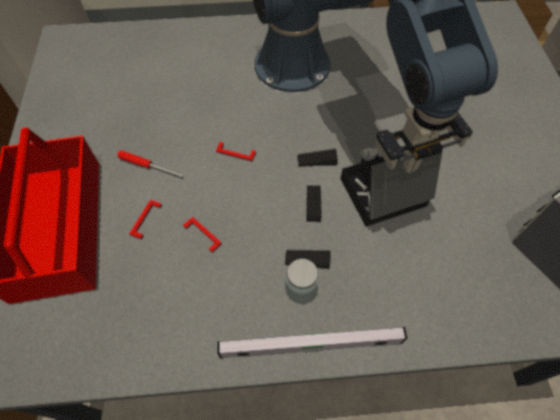

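The lid is following the fingertips (lid at (400,190), contact force about 1.5 N). I'll continue the arc.

Emit:
jog_arm(rows=[[[-0.45,-0.13,-0.16,0,0,0,0],[-0.88,-0.25,-0.32,0,0,0,0],[-1.29,-0.36,-0.52,0,0,0,0],[-1.68,-0.47,-0.76,0,0,0,0],[-2.05,-0.57,-1.05,0,0,0,0]]])

```text
time: 11.45
tool_pos: [0.5082, 0.1904, 0.2339]
eef_rot: [-0.0, -0.135, 0.991, -0.0]
wrist_force: [1.3, 0.5, -0.1]
gripper_width: 0.008
```

Emit:
jog_arm(rows=[[[-0.34,-0.1,-0.33,0,0,0,0],[-0.64,-0.18,-0.7,0,0,0,0],[-0.91,-0.26,-1.1,0,0,0,0],[-1.14,-0.32,-1.53,0,0,0,0],[-1.32,-0.37,-1.95,0,0,0,0]]])

```text
time: 12.08
tool_pos: [0.4682, 0.1792, 0.1745]
eef_rot: [-0.0, -0.135, 0.991, -0.0]
wrist_force: [0.9, 0.2, 1.2]
gripper_width: 0.007
```

Run:
```python
from h import *
o,M,t=st(); go(o,C+Rc@np.array([-.063,0,.061]),M)
S=snap("scene","s8")
```

```text
t 12.075 tcp [0.4682 0.1792 0.1745] tip [0.4682 0.1792 0.0905] tip in case [-0.0488  0.0001  0.0905] 
yangle 105.5 zax [-5.e-04 -5.e-04 -1.e+00] F [0.95 0.19 1.18] w 0.6
units [-0.455 -0.131 -0.984]
```

View pics/s8.png

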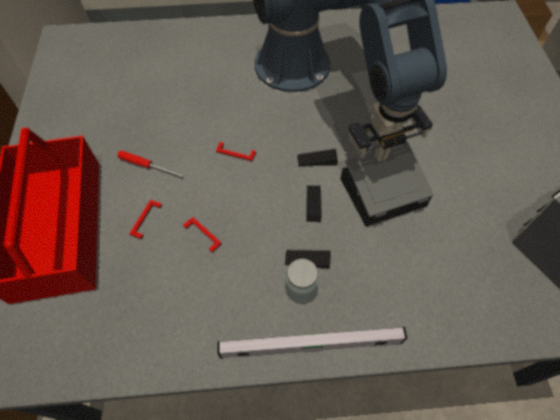

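The lid is nearly down (at (390,185)). I'll press it in small steps.

Emit:
jog_arm(rows=[[[-0.2,-0.05,-0.4,0,0,0,0],[-0.35,-0.1,-0.7,0,0,0,0],[-0.42,-0.12,-0.9,0,0,0,0],[-0.42,-0.12,-1.0,0,0,0,0],[-0.42,-0.12,-1.05,0,0,0,0]]])

```text
time: 12.75
tool_pos: [0.4539, 0.1752, 0.1416]
eef_rot: [-0.003, -0.135, 0.991, -0.001]
wrist_force: [-4.4, -0.9, 14.0]
gripper_width: 0.006
```

Run:
```python
from h import *
o,M,t=st()
S=snap("scene","s9")
```

```text
t 12.75 tcp [0.4539 0.1752 0.1416] tip [0.4535 0.175  0.0576] tip in case [-0.064   0.0001  0.0576] 
yangle 105.51 zax [-0.0049 -0.0018 -1.    ] F [-4.39 -0.86 14.05] w 0.6
```

Emit:
jog_arm(rows=[[[0,0,-0.06,0,0,0,0],[0,0,-0.06,0,0,0,0]]])

```text
time: 13.05
tool_pos: [0.4539, 0.1752, 0.1405]
eef_rot: [-0.003, -0.135, 0.991, -0.001]
wrist_force: [-4.4, -1.3, 17.7]
gripper_width: 0.007
```

Emit:
jog_arm(rows=[[[0,0,0.2,0,0,0,0],[0,0,0.5,0,0,0,0],[0,0,0.8,0,0,0,0],[0,0,0.8,0,0,0,0]]])

```text
time: 13.55
tool_pos: [0.4541, 0.1752, 0.165]
eef_rot: [-0.002, -0.135, 0.991, -0.001]
wrist_force: [0.4, 0.5, 0.6]
gripper_width: 0.003
```

Run:
```python
from h import *
o,M,t=st()
S=snap("scene","s10");W=cloud(S);q=(W-C)@Rc
for x0 in (-.06,-.03,0,.03,.06):
    m=(abs(q[...,0]-x0)<.01)&(q[...,1]<-.03)&(q[...,1]>-.08)&(q[...,2]>.03);print(x0,np.median(q[m][:,2]))
```

```text
t 13.55 tcp [0.4541 0.1752 0.165 ] tip [0.4537 0.1751 0.081 ] tip in case [-0.0638  0.0001  0.081 ] 
yangle 105.51 zax [-0.0042 -0.0016 -1.    ] F [0.38 0.54 0.55] w 0.3
-0.06 0.33747174164061833
-0.03 0.34232054052124794
0 0.062487400327288056
0.03 0.06249766210625346
0.06 0.061698097837421306
```

View pics/s10.png

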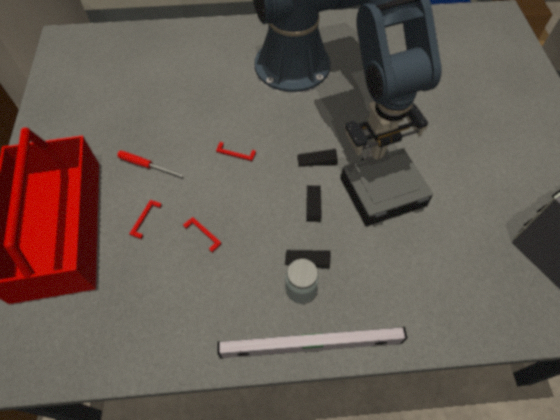

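The lid stays down and reads flat (about 62 mm) with no contact force. I'll back off and check it from above.

Emit:
jog_arm(rows=[[[0,0,1.5,0,0,0,0],[0,0,3,0,0,0,0],[-0.5,1.6,4,0,0,0,0],[-1,3.4,4,0,0,0,0],[-2,5.2,4,0,0,0,0]]])

```text
time: 14.22
tool_pos: [0.3935, 0.3327, 0.2847]
eef_rot: [-0.002, -0.134, 0.991, -0.0]
wrist_force: [1.0, 0.2, 0.2]
gripper_width: 0.002
```

Emit:
jog_arm(rows=[[[-1,1.5,0,0,0,0,0],[-2,3,0,0,0,0,0],[-3,4.5,0,0,0,0,0],[-3,4.5,0,0,0,0,0],[-3,4.5,0,0,0,0,0]]])

```text
time: 14.85
tool_pos: [0.3036, 0.4672, 0.2842]
eef_rot: [-0.002, -0.135, 0.991, -0.001]
wrist_force: [0.9, -0.3, -0.6]
gripper_width: 0.009
```

Run:
```python
from h import *
o,M,t=st()
for n in("scene","top"):
    S=snap(n,n+"11");W=cloud(S);q=(W-C)@Rc
    for x0 in (-.06,-.03,0,.03,.06):
        m=(abs(q[...,0]-x0)<.01)&(abs(q[...,1])<.08)&(q[...,2]>.03);print(x0,np.median(q[m][:,2]).round(4),m.sum())
    m=(abs(q[...,0]+.114)<.01)&(abs(q[...,1])<.012);print("pad z",np.median(q[m][:,2]))
    a=cv2.imread(f"pics/{n}11.png"); a=a[130:300,210:450] if n=="scene" else a[120:300,130:360]
    cv2.imwrite(f"pics/{n}11c.png",cv2.resize(a,None,fx=3.2,fy=3.2,interpolation=cv2.INTER_CUBIC))
```

```text
t 14.85 tcp [0.3036 0.4672 0.2842] tip [0.3032 0.467  0.2002] tip in case [-0.1303  0.3217  0.2002] 
yangle 105.47 zax [-0.0045 -0.0024 -1.    ] F [ 0.93 -0.31 -0.63] w 0.9
-0.06 0.0619 349
-0.03 0.063 382
0 0.063 398
0.03 0.0628 413
0.06 0.0615 441
pad z 0.03992016596941694
-0.06 0.0608 497
-0.03 0.0614 488
0 0.0617 484
0.03 0.0615 484
0.06 0.0602 477
pad z 0.03918103275349294
```

View pics/scene11c.png

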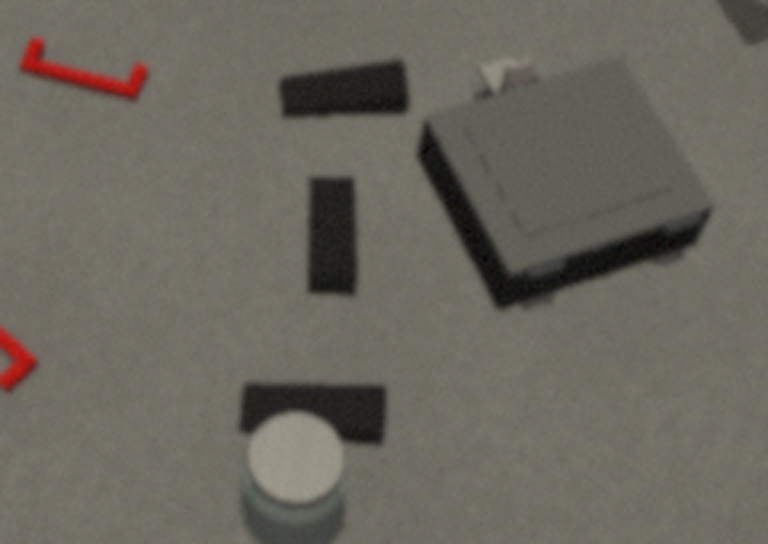

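View pics/top11c.png

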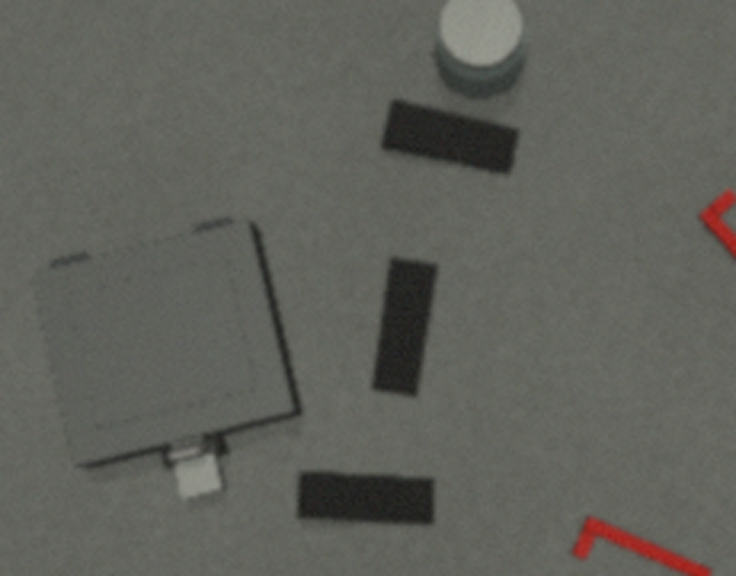

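Both views show the lid flat, the pad back at its rest height (about 40 mm), the stops and jar unmoved and the arm clear. I'm handing in.

```bash
python3 -c "
from cell import *
print(job_done())"
```

```text
the job is handed in; nothing more can be done
None
```

I pressed the latch, and the lid popped open. I laid the silver pull flat in the larger compartment, let go of it, and pushed the lid over from behind until it snapped shut. I handed the job in at about 15 s of the 72 s; the hand-in gave no verdict.

- **Lid and latch:** with the arm well clear, both cameras showed the lid level at about 61–63 mm, front to hinge. The latch pad was back at its rest height, 39–40 mm against 40.
- **Pull:** just after I released it, the wrist camera measured its top at about 15.5 mm above the case's underside, spanning y = 18 to 52 mm, so it was flat and inside the larger compartment. I could not see it again once the lid was shut.
- **Door stops and jar:** they look unmoved in the final top and scene views. I judged that by eye and did not measure it.

No check failed. The two cameras disagreed by about 2–3 mm on positions, close to the stated calibration error. The highest wrist-force reading I saw was about 41 N, fingertips on the latch pad.

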